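Seat the blue name plaque in the marking jig and mark it

ROBOT

A 7-joint arm with a two-finger parallel gripper is mounted at the origin on a cart in front of the work surface, level with it; the furniture and walls round the work are solid. World frame = base frame: x ahead of the robot, y to its left, z up, the work surface at z = 0. Lengths are in m, angles in rad, forces in N, time in s.
With the tool pointing down it reaches from about 0.35 to 0.9 m from the base axis. Payload 7.2 kg.
Tool frame: the origin (TCP) lies at the very end of the fingers, on their centre line; the grasp point (between the pads) lies 19 mm behind it; z points along the fingers, y is the line along which they close (so a half turn about z gives the same grasp; the last joint's range is limited). The gripper opens to 85 mm and grips with 20 to 120 N. Pads are 22 mm wide; open, the fingers measure 114 mm over their backs; the gripper's body (76 mm by 85 mm) begins 54 mm behind the grasp point. The pads swing forward as they close: fully open they stand 13 mm farther back than shut.
Start: joints at [-1.372, 0.411, -0.013, 1.596, 0.006, 1.134, -0.082], TCP at [0.165, 0.603, 0.231] pointing down, gripper open.
Joint ranges: [-2.95, 2.95], [-0.29, 1.99], [-1.47, 1.44], [0.14, 2.54], [-1.03, 4.17], [0.13, 1.85], [-2.86, 2.86]. Speed limits (rad/s): [2.39, 2.39, 3.01, 3.01, 3.14, 3.14, 3.14].

INTERFACE

Orientations are given as a 3x3 rotation matrix whose columns are the frame's x, y, z axes.
In Python, from bench import env gives the robot as it stands. Calls block until the motion is done:
- env.reach(position, orientation): joint-space move of the TCP to a pose.
- env.movel(position, frame=None, feed=0.15): straight line of the TCP; frame=None keeps the orientation; feed is the mean speed in m/s.
- env.move_j(angles): joint-space move.
- env.command_gripper(opening, strength=None): finger opening in m; strength is the grip in N (None keeps the last); returns when the fingers have stopped.
- env.hold(seconds).
- env.ik(position, orientation): joint angles nearest the present ones, or None.
- env.state(): the state.
- env.camera(name): name is "side" or "top" or "wrist"; returns a dict with "color" (384x512x3 uint8, red, green, blue), "range_z" (384x512 float32, m along the optical axis (not along the pixel's ray), 0 where there is no reading), "intrinsics" (3x3 intrinsics, pixels), "cam_to_world" (4x4, takes a point from camera to world coordinates); the wrist camera has in their place "tool_from_camera" (4x4, takes a point from camera to tool coordinates, whose origin is the TCP and whose axes are the flange's). Camera axes: x right, y up, looking along -z (the intrinsics and any distortion apply to the point x, -y, -z); pixel columns grow to the right and rows downward; lengths in m; the calibration is good to about 2 mm. A picture is of the moment at which its call begins: read the wrist's pose just before it.
A pose or a line that the arm cannot do raises env.IKError and nothing moves.
- env.finish_job(): hands the job in; it is judged then, once.
The state is a dict: "t": time; "joints": joint angles; "joint_velocities": joint speeds; "tau": joint torques, N m; "ee_pos": TCP position; "eef_rot": TCP orientation; "contact_force": force on the tool from outside, world axes, zero at the start; "wrist_torque": the same for the moment, N m; "grip_width": finger opening in m; "finger_force": force on a finger pad.
Only numpy, scipy, OpenCV 4.12 (cv2) and the standard library are available. Lean on these libraries where they do the work, as an engineer would, in place of code of your own. Each camera call takes 0.05 s, during which the arm holds its last target. There are 200 camera calls.

TASK

Take the blue-faced wooden plaque out of the rack and lay it flat on the cutting mat or the table, blue face up, letting go of it; then take it up again, put it on the plywood bed of the marking jig and push it square and flush into the corner of the two dark fences, blue face up, its long side along the long fence. Only when it is home, press the red marking plunger fully down and let it spring back, leaving the plaque flush in the corner. Leave the other plaques and everything else where they stand.

Things in the scene. Friction and masses are not known exactly. Their poses are not given: they have to be found in the camera images.
- plaque: Wooden name plaque with a blue painted face and a brass plate in the middle of it, 150 x 50 x 20 mm, about 110 g. Origin at its centre; x along its length, y along its width, z out of the blue face. At the start it stands on a long edge in one of the rack's three slots (any), y upright, blue face to the rack's -y side, centre 35 mm and top edge 60 mm above the table.
- plaque_green: A plaque like plaque (same size 150 x 50 x 20, same axes) with a green face, standing in another slot of the rack; leave it there.
- plaque_yellow: A plaque like plaque (same size 150 x 50 x 20, same axes) with a yellow face, standing in another slot of the rack; leave it there.
- rack: Fixed low wooden rack, 110 (x) x 160 (y) x 28 mm; origin under its centre, z up. Slots run along its x at y = -56, 0 and +56 mm, floor 10 mm above the table, between thin ribs whose tops are at 28 mm; a plaque stands 32 mm clear above the ribs, with 36 mm of air between neighbouring plaques.
- jig: Fixed marking jig. Origin on the table, z up. Plywood bed 14 mm thick, x = -110 to +100, y = -90 to +65 mm. Long dark fence: inner face at y = -45, x = -70 to +100. Dark end stop: inner face at x = +85, y = -60 to +55. Both 15 mm thick, tops at 38 mm. A plunger hangs over their corner on an arm from behind the long fence. The other two sides of the bed are open.
- home (a point): Point fixed in the jig at jig x = 10, y = -20, z = 24 mm, axes as the jig's: where the plaque's centre lies when it is flush against both fences, its length along x.
- plunger_top (a point): Centre of the top of the plunger's red cap (28 mm in diameter), at jig x = 65, y = -27 mm, 87 mm above the table when up. Pressed straight down. The grey housing under it is 24 mm in diameter, its underside 43 mm above the table (9 mm above a lying plaque), so the plaque can only be slid in under it.
- plunger (a joint): Travel of the sprung plunger in m: 0 up, 0.012 fully pressed; about 2.5 N to start and 6 N at the bottom.
- glue_bottle: Orange-brown squeeze bottle, 34 mm in diameter, 121 mm tall, standing between rack and jig; origin under its centre. Leave it standing.
- tape_roll: Cream roll of tape lying flat, 72 mm in diameter, 19 mm high; origin under its centre. Leave it. The pale cutting mat it lies on covers the table from about x = 0.233 to 0.533 m and y = -0.22 to 0.23 m and is 2.4 mm thick; rack and jig stand partly over it.
- ink_bottle: Square ink bottle, 44 x 44 x 56 mm; origin under its centre. Leave it.
- mug: Mug, 79 x 117 x 128 mm; origin under its centre. Leave it.
- green_tape: Green roll of tape lying flat, 52 mm in diameter, 15 mm high; origin under its centre. Leave it.

How it is judged:
By the outcome, as a careful person would: the job done as asked, in the order asked, and still so for the second after the job is handed in, with the robot touching nothing.
It also fails if it takes over 72 s, if anything falls off the work surface, if the arm or the gripper's body presses on something with over 40 N, if the wrist force passes 120 N, or if a joint passes its speed limit or range.

## Working session

There is one attempt and no reset: what is moved stays moved. The work goes in short steps, each a Python script; the robot and the scene stay as the last script left them, time stands still between calls to the robot, and variables do not carry over. Pictures are saved under pics/ and viewed, at most 13 in all, crops included, and the job is handed in when it is done.

```bash
mkdir -p pics; ls; python3 - <<'E'
from bench import env
import cv2,numpy as np
ims=[]
for n in("top","side"):
    c=env.camera(n); np.savez(f"{n}0.npz",**c)
    cv2.imwrite(f"pics/{n}0.png",c["color"][...,::-1]); print(n,c["intrinsics"].round(1).tolist(),c["cam_to_world"].round(3).tolist(),[k for k in c])
s=env.state();print(s["t"],s["ee_pos"],s["eef_rot"],s["grip_width"])
E
```

```text
pics
top [[381.1, 0.0, 258.6], [0.0, 381.1, 185.7], [0.0, 0.0, 1.0]] [[0.011, 0.988, -0.153, 0.355], [-1.0, 0.011, -0.002, -0.059], [-0.0, 0.153, 0.988, 1.456], [0.0, 0.0, 0.0, 1.0]] ['color', 'range_z', 'intrinsics', 'cam_to_world']
side [[405.3, 0.0, 250.3], [0.0, 405.3, 186.3], [0.0, 0.0, 1.0]] [[0.868, 0.433, -0.244, 0.257], [-0.497, 0.757, -0.425, -0.524], [0.0, 0.49, 0.872, 1.092], [0.0, 0.0, 0.0, 1.0]] ['color', 'range_z', 'intrinsics', 'cam_to_world']
0.1 [0.16469803 0.60242459 0.23051872] [[-9.64623894e-01  2.63629776e-01 -2.90374047e-04]
 [ 2.63629915e-01  9.64622789e-01 -1.46361875e-03]
 [-1.05752061e-04 -1.48839291e-03 -9.99998887e-01]] 0.0853169616760159
```

View pics/top0.png

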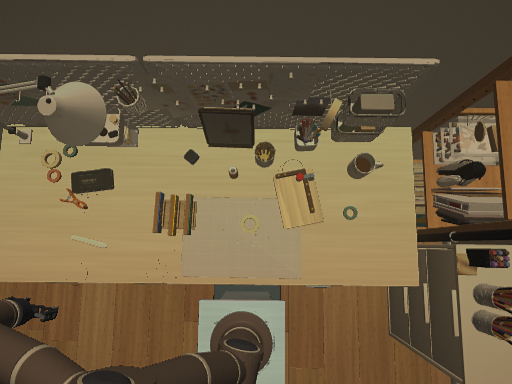

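View pics/side0.png

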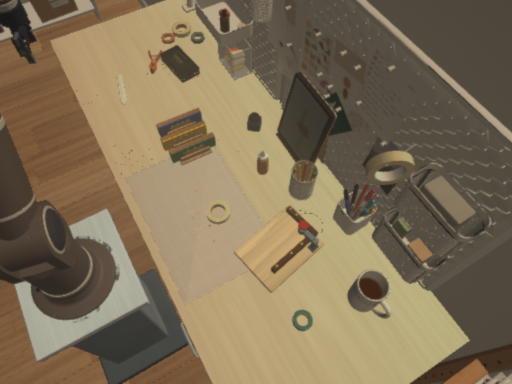

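The top view shows the rack at about (175,213) with blue leftmost, and the jig at (300,197) with the plunger at (299,177). Next I'll zoom in on both.

```bash
python3 - <<'E'
import cv2,numpy as np
t=np.load("top0.npz")["color"];s=np.load("side0.npz")["color"]
f=lambda im,x,y,w,h:cv2.resize(im[y:y+h,x:x+w],(400,300),interpolation=cv2.INTER_CUBIC)
m=np.vstack([np.hstack([f(t,140,183,80,60),f(s,146,102,80,60)]),np.hstack([f(t,258,163,92,69),f(s,230,200,108,81)])])
cv2.imwrite("pics/m.png",np.clip(m[...,::-1]*1.5,0,255))
E
```

```text
[ WARN:0@0.186] global loadsave.cpp:1063 imwrite_ Unsupported depth image for selected encoder is fallbacked to CV_8U.
```

View pics/m.png

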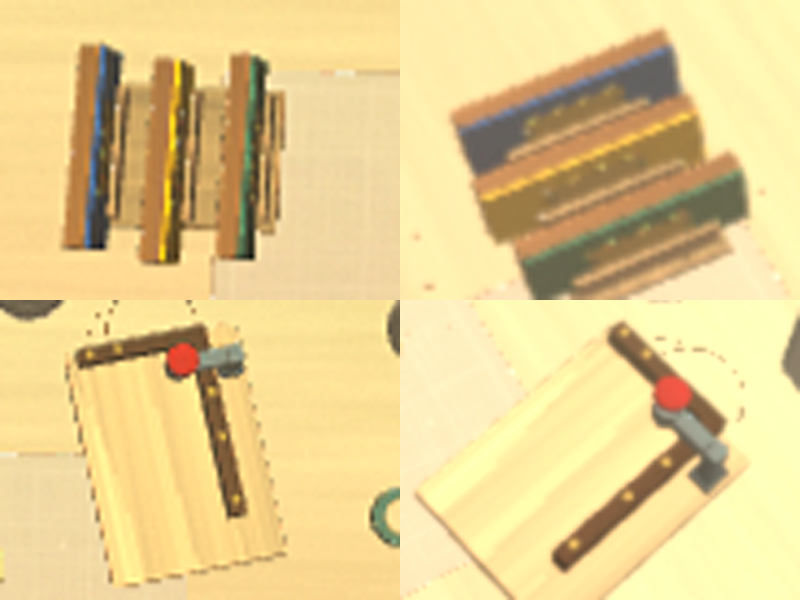

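The zoom shows the blue plaque in the rack's +y slot with its face toward world -y. The jig is turned slightly, with the end stop on the far side and the long fence on the right (-y). Next come coarse positions, then wrist views.

```bash
cat > h.py <<'E'
import numpy as np,cv2
def cloud(c,T=None):
    K=c["intrinsics"];z=c["range_z"];v,u=np.mgrid[:z.shape[0],:z.shape[1]]
    P=np.stack([(u-K[0,2])/K[0,0]*z,-(v-K[1,2])/K[1,1]*z,-z,np.ones_like(z)],-1)
    P=(P@(c["cam_to_world"] if T is None else T).T)[...,:3]; P[z==0]=np.nan
    return P
def hsv(c): return cv2.cvtColor(c["color"],cv2.COLOR_RGB2HSV).astype(int)
def down(yaw): # tool down, tool y axis at angle yaw+90 (tool x at yaw)
    c,s=np.cos(yaw),np.sin(yaw); return np.array([[c,s,0],[s,-c,0],[0,0,-1.]])
E
python3 - <<'E'
from h import *
from bench import env
for n in("top","side"):
    c=dict(np.load(n+"0.npz"));P=cloud(c);H=hsv(c);x,y,z=P[...,0],P[...,1],P[...,2]
    tab=(x>.25)&(x<.8)&(abs(y)<.5)
    h,s,v=H[...,0],H[...,1],H[...,2]
    for nm,m in(("blue",(h>105)&(h<130)&(s>90)),("red",((h<6)|(h>174))&(s>170)&(v>80))):
        m=m&tab&(z<.12)
        p=P[m]; print(n,nm,m.sum(),np.median(p,0).round(3),p.min(0).round(3),p.max(0).round(3))
    m=tab&(y>.1)&(y<.36)&(z>.05)&(z<.07); print("tops",m.sum())
    k,lab,st,ce=cv2.connectedComponentsWithStats(m.astype(np.uint8))
    for i in range(1,k):
        if st[i,4]>20: q=P[lab==i];r=cv2.minAreaRect((q[:,:2]*1000).astype(np.float32));print(st[i,4],np.median(q,0).round(3),r)
    m=tab&(s>80)&(v<70)&(y<-.05)&(y>-.3)&(z>.02)&(z<.06);p=P[m];print("fence",m.sum(),p.min(0).round(3),p.max(0).round(3),np.median(p[:,2]))
w=env.camera("wrist");print(w["tool_from_camera"].round(3).tolist(),w["intrinsics"].round(1).tolist())
for yaw in(0,np.pi):
    for p in([.43,.2,.3],[.45,-.1,.3]): print(env.ik(np.array(p),down(yaw)))
E
```

```text
top blue 30 [0.474 0.309 0.059] [0.401 0.306 0.053] [0.541 0.312 0.064]
top red 37 [ 0.605 -0.207  0.085] [ 0.594 -0.219  0.079] [ 0.618 -0.197  0.092]
tops 809
28 [0.755 0.124 0.06 ] ((754.4215087890625, 124.36459350585938), (45.06657409667969, 6.844843864440918), 89.18592071533203)
58 [0.691 0.204 0.056] ((690.2029418945312, 204.1883087158203), (31.666645050048828, 29.513980865478516), 46.028343200683594)
242 [0.471 0.316 0.059] ((471.29327392578125, 316.68853759765625), (22.310619354248047, 147.86160278320312), 87.65264129638672)
239 [0.464 0.26  0.059] ((462.3245544433594, 260.3234558105469), (21.932992935180664, 149.73475646972656), 88.6434326171875)
242 [0.464 0.204 0.059] ((464.99334716796875, 205.25540161132812), (21.584148406982422, 147.7633056640625), 87.76993560791016)
fence 96 [ 0.478 -0.272  0.021] [ 0.759 -0.053  0.059] 0.03715733076561567
  return _methods._mean(a, axis=axis, dtype=dtype,
  ret = um.true_divide(
Traceback (most recent call last):
ValueError: zero-size array to reduction operation minimum which has no identity
```

```bash
python3 - <<'E'
from h import *
from bench import env
c=dict(np.load("side0.npz"));P=cloud(c);H=hsv(c);x,y,z=P[...,0],P[...,1],P[...,2]
h,s,v=H[...,0],H[...,1],H[...,2]
print("side tops",[np.nanmedian(P[(abs(x-.47)<.07)&(abs(y-yy)<.02)&(z>.05)&(z<.07)],0).round(3) for yy in(.316,.26,.205)])
m=(abs(x-.6)<.05)&(abs(y+.2)<.05)&(z>.07)&((h<8)|(h>172))&(s>140);print("side red",m.sum(),np.median(P[m],0))
w=env.camera("wrist");print(w["tool_from_camera"].round(3).tolist(),w["intrinsics"].round(1).tolist())
for yaw in(0,np.pi):
    for p in([.43,.3,.3],[.45,-.1,.3]): print(yaw,env.ik(np.array(p),down(yaw)))
# tilted lay pose candidates: tool points +x and down
def tilt(yaw,a): # Down pose tilted so the tool points toward heading (yaw) by a from vertical; tool y = heading*cos..
    hd=np.array([np.cos(yaw),np.sin(yaw),0]);zt=hd*np.sin(a)-np.array([0,0,1])*np.cos(a)
    yt=hd*np.cos(a)+np.array([0,0,1])*np.sin(a)
    return np.array([np.cross(yt,zt),yt,zt]).T,np.array([np.cross(-yt,zt),-yt,zt]).T
for yaw in(0,-np.pi/4,-np.pi/2,np.pi/4):
  for p in([.42,.07,.03],[.45,.07,.03],[.42,.45,.03],[.38,-.1,.03]):
    print(round(yaw,2),p,[(q.round(2).tolist() if (q:=env.ik(np.array(p),R)) is not None else None) for R in tilt(yaw,np.radians(50))])
E
```

```text
side tops [array([0.469, 0.312, 0.059]), array([0.466, 0.256, 0.059]), array([0.466, 0.2  , 0.059])]
side red 69 [ 0.60319985 -0.20842111  0.08619691]
[[-0.001, 0.947, 0.32, 0.083], [1.0, 0.0, 0.001, 0.0], [0.001, 0.32, -0.947, -0.144], [0.0, 0.0, 0.0, 1.0]] [[314.6, 0.0, 255.7], [0.0, 314.6, 195.2], [0.0, 0.0, 1.0]]
0 [-1.23162857  0.19504256  0.62980177  1.77441391 -0.12224817  1.21133629
 -2.13851585]
0 [-0.95331726  0.06352698  1.1514682   1.92395324 -0.06243849  1.19241561
 -1.35030507]
3.141592653589793 [-0.80275686  0.18141538  0.11851208  1.74926442 -0.02278287  1.2122432
  0.89262057]
3.141592653589793 [-0.7959964   0.0533111   0.9731056   1.91967787 -0.04742133  1.19228172
  1.76477947]
0 [0.42, 0.07, 0.03] [None, None]
0 [0.45, 0.07, 0.03] [None, None]
0 [0.42, 0.45, 0.03] [[-2.01, 0.99, 0.91, 2.2, 1.17, 0.16, -2.6], [-1.48, 0.72, 0.16, 2.16, 1.52, 0.74, 0.36]]
0 [0.38, -0.1, 0.03] [None, None]
-0.79 [0.42, 0.07, 0.03] [[-1.65, 0.93, 0.86, 2.49, 0.97, 0.24, -2.74], [-1.18, 0.68, 0.24, 2.46, 1.31, 0.73, 0.07]]
-0.79 [0.45, 0.07, 0.03] [[-1.58, 0.93, 0.86, 2.44, 1.01, 0.25, 
[... 273 characters left out ...]
.42], [-0.91, 0.76, 0.19, 2.01, 0.54, 1.09, 0.4]]
-1.57 [0.45, 0.07, 0.03] [[-1.19, 0.89, 0.64, 1.97, 0.24, 0.96, -2.38], [-0.88, 0.78, 0.2, 1.95, 0.55, 1.11, 0.45]]
-1.57 [0.42, 0.45, 0.03] [[-1.42, 1.2, 0.69, 1.17, -0.12, 1.64, -2.4], [-1.18, 1.09, 0.16, 1.15, 0.26, 1.69, 0.45]]
-1.57 [0.38, -0.1, 0.03] [[-1.0, 0.79, 0.59, 2.32, 0.59, 0.66, -2.61], [-0.8, 0.71, 0.33, 2.31, 0.78, 0.8, 0.34]]
0.79 [0.42, 0.07, 0.03] [None, None]
0.79 [0.45, 0.07, 0.03] [None, None]
0.79 [0.42, 0.45, 0.03] [[-0.01, 1.18, -1.25, 2.39, 2.46, 1.23, -1.94], [-0.82, 0.66, -0.2, 2.43, 2.84, 0.85, 0.17]]
0.79 [0.38, -0.1, 0.03] [[1.7, 0.97, -1.04, 2.4, -0.34, 0.23, 2.01], [1.7, 0.97, -1.04, 2.4, -0.34, 0.23, -1.13]]
```

```bash
cat >> h.py <<'E'
def wrist(env,name):
    s=env.state();T=np.eye(4);T[:3,:3]=s["eef_rot"];T[:3,3]=s["ee_pos"]
    c=env.camera("wrist");cv2.imwrite(f"pics/{name}.png",c["color"][...,::-1]);np.savez(name+".npz",T=T,**c)
    return c,cloud(c,T@c["tool_from_camera"])
def rect(p):
    (cx,cy),(w,h),a=cv2.minAreaRect((p[:,:2]*1000).astype(np.float32))
    if w<h: w,h,a=h,w,a-90
    return np.array([cx,cy])/1000,w,h,(a+90)%180-90
E
python3 - <<'E'
from h import *
from bench import env
env.reach([.47,.30,.22],down(np.pi-.04))
c,P=wrist(env,"w1");x,y,z=P[...,0],P[...,1],P[...,2]
m=((z>.054)&(z<.066)&(y>.15)&(y<.36)&(abs(x-.47)<.1)).astype(np.uint8)
k,lab,st,ce=cv2.connectedComponentsWithStats(m)
for i in range(1,k):
    if st[i,4]>300: q=P[lab==i];print(st[i,4],rect(q),np.median(q,0).round(4))
print(env.state()["t"],env.state()["ee_pos"])
E
```

```text
3082 (array([0.46010358, 0.26001859]), 149.88259887695312, 20.203357696533203, -1.92913818359375) [0.4514 0.2607 0.0617]
3214 (array([0.46393396, 0.20410097]), 149.86074829101562, 20.474124908447266, -1.9795455932617188) [0.4547 0.2053 0.0617]
2989 (array([0.46952667, 0.31565872]), 148.8441162109375, 20.0349178314209, -1.9792022705078125) [0.4608 0.3155 0.0616]
1.7833 [0.46927732 0.30139775 0.21996887]
```

View pics/w1.png

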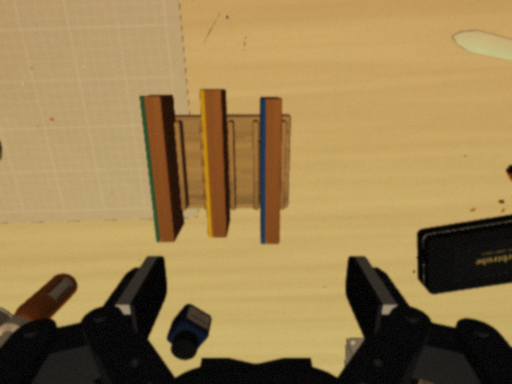

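```bash
cat >> h.py <<'E'
def tilt(yaw,a):
    hd=np.array([np.cos(yaw),np.sin(yaw),0]);up=np.array([0,0,1.])
    zt=hd*np.sin(a)-up*np.cos(a);yt=-(hd*np.cos(a)+up*np.sin(a))
    return np.array([np.cross(yt,zt),yt,zt]).T
E
python3 - <<'E'
from h import *
from bench import env
R=down(np.pi-.0345)
Rt=tilt(-np.pi/2-.0345,np.radians(45)); zt=Rt[:,2];n=-Rt[:,1]
piv=np.array([.47,.395,0]);tcp=piv-zt*.024+n*.010
print(tcp,np.abs(R-tilt(-np.pi/2-.0345,0)).max())
env.command_gripper(.044)
env.movel([.4695,.3157,.12],R,feed=.2)
env.movel([.4695,.3157,.034],feed=.1)
f=np.array(env.state()["contact_force"]);print("down",f)
env.command_gripper(.0,40); s=env.state();print(s["grip_width"],s["finger_force"],s["ee_pos"])
env.movel([.4695,.3157,.13],feed=.12); print("lift",env.state()["contact_force"],env.state()["grip_width"])
env.reach(tcp+[0,0,.09],Rt); env.movel(tcp+[0,0,.006],feed=.12)
print(env.state()["ee_pos"],env.state()["contact_force"],env.state()["t"])
c=env.camera("side");cv2.imwrite("pics/s1.png",cv2.resize(c["color"][60:180,100:260,::-1],(640,480),interpolation=cv2.INTER_CUBIC))
E
```

```text
[0.47034146 0.4048936  0.02404163] 1.8041124150158794e-16
down [ 0.78477613 -0.81233065  0.47011961]
0.01947285873007829 40.72280287742615 [0.46995776 0.31597145 0.03476011]
lift [-1.12181769  0.19774403 -2.06999477] 0.019273302392909326
[0.47065296 0.40512657 0.03042097] [ 0.08011196  0.22765934 -1.10357359] 6.8417
```

View pics/s1.png

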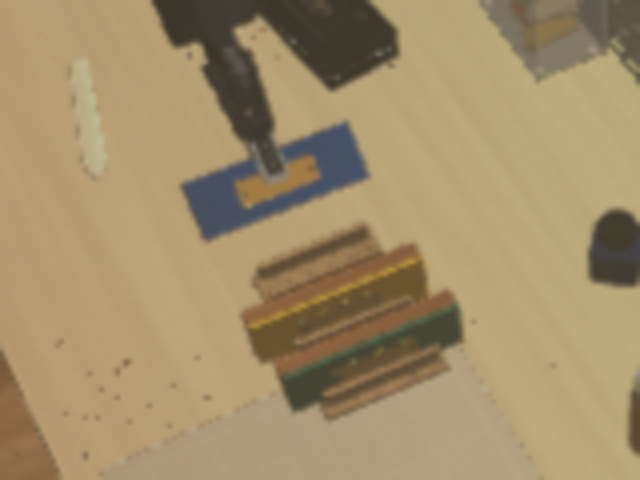

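The picture shows the plaque held blue face up (centre about (275,180)), clear of the rack. I'll lower it and release.

```bash
python3 - <<'E'
from h import *
from bench import env
Rt=tilt(-np.pi/2-.0345,np.radians(45)); zt=Rt[:,2]
p=np.array([.47034,.40489,.0300])
f0=np.array(env.state()["contact_force"])
while p[2]>.021:
    p[2]-=.001; env.movel(p,feed=.03)
    f=np.array(env.state()["contact_force"])-f0
    if f[2]>1.5: break
print(p,f)
env.command_gripper(.027,20); env.hold(.3)
env.movel(p-zt*.045,feed=.06)
print(env.state()["contact_force"])
q=p-zt*.045;env.movel([q[0],q[1]+.04,q[2]+.10],feed=.25)
env.reach([.47,.42,.20],down(np.pi-.0345));env.hold(.2)
c,P=wrist(env,"w2");H=hsv(c)
m=(H[...,0]>100)&(H[...,0]<130)&(H[...,1]>100)&(P[...,2]<.05)&(P[...,1]>.33)&(P[...,1]<.52)&(abs(P[...,0]-.47)<.12)
m=cv2.morphologyEx(m.astype(np.uint8),cv2.MORPH_OPEN,np.ones((3,3)));k,lab,st,ce=cv2.connectedComponentsWithStats(m)
i=1+st[1:,4].argmax();q=P[lab==i];print(st[i,4],rect(q),np.median(q,0),env.state()["t"])
E
```

```text
[0.47034 0.40489 0.024  ] [-0.19469238  1.26798012  3.80728363]
[-0.13928076  0.21958078  0.78143952]
4518 (array([0.4701712 , 0.41996149]), 146.2069854736328, 46.910518646240234, -2.03729248046875) [0.45516083 0.42020763 0.02178865] 11.4333
```

View pics/w2.png

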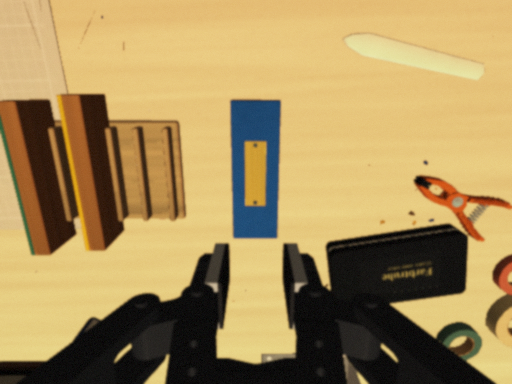

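The plaque lies flat, blue up, at image (255,168). Next I'll look at the jig before picking it up again.

```bash
python3 - <<'E'
from h import *
from bench import env
env.reach([.52,-.18,.22],down(np.pi+.17));env.hold(.2)
c,P=wrist(env,"w3");H=hsv(c);h,s,v=H[...,0],H[...,1],H[...,2];x,y,z=P[...,0],P[...,1],P[...,2]
near=(x>.4)&(x<.72)&(y>-.33)&(y<-.03)
m=near&(z>.08)&(z<.1)&((h<8)|(h>172))&(s>140);q=P[m];print("cap",m.sum(),cv2.minEnclosingCircle((q[:,:2]*1000).astype(np.float32)),np.median(q,0))
m=near&(z>.034)&(z<.044)&(v<110);print("fence",m.sum())
k,lab,st,ce=cv2.connectedComponentsWithStats(m.astype(np.uint8))
for i in range(1,k):
    if st[i,4]>150:q=P[lab==i];print(st[i],rect(q),np.median(q[:,2]))
m=near&(z>.010)&(z<.021);q=P[m];print("bed",m.sum(),rect(q),np.median(q[:,2]))
print(env.state()["t"])
E
```

```text
cap 85 ((596.7393798828125, -215.90711975097656), 8.963363647460938) [ 0.59400306 -0.21418002  0.08822902]
fence 2292
[ 178  116   26  121 1567] (array([ 0.541604  , -0.24634061]), 133.3055877685547, 15.114835739135742, 11.52619457244873) 0.039695901495312325
[229 248  54  15 598] (array([ 0.62019824, -0.16225211]), 62.20057678222656, 14.245387077331543, -78.89716720581055) 0.03959902721188113
bed 20726 (array([ 0.5580274 , -0.15663625]), 286.9156799316406, 268.1427001953125, 6.497397422790527) 0.015793666101318743
13.8417
```

View pics/w3.png

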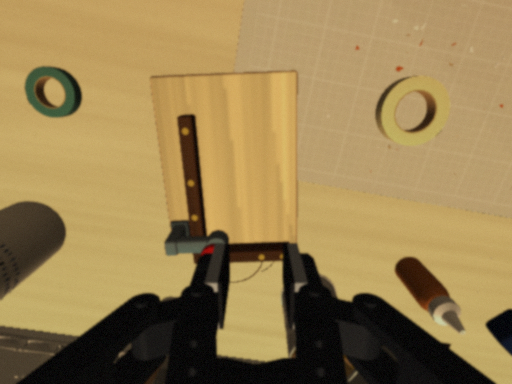

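```bash
cat >> h.py <<'E'
TH=.197; J0=np.array([.5346,-.1942]); RJ=down(np.pi+TH)
def J(x,y,z): # jig mm -> world m
    c,s=np.cos(TH),np.sin(TH); return np.array([J0[0]+(c*x-s*y)/1e3,J0[1]+(s*x+c*y)/1e3,z/1e3])
E
python3 - <<'E'
from h import *
from bench import env
R=down(np.pi-.0356)
env.command_gripper(.066); env.reach([.4702,.420,.12],R); env.movel([.4702,.420,.005],feed=.12)
print("d",env.state()["contact_force"]);env.command_gripper(0,40);print(env.state()["grip_width"])
env.movel([.4702,.420,.2],feed=.25);print(env.state()["contact_force"])
env.reach(J(-30,14,200),RJ); env.movel(J(-30,14,40),feed=.2); env.hold(.2)
f0=np.array(env.state()["contact_force"]); z=28
env.movel(J(-30,14,z),feed=.1)
while z>16:
    z-=1; env.movel(J(-30,14,z),feed=.04); f=np.array(env.state()["contact_force"])-f0
    if f[2]>1.5: break
print("place",z,f)
env.command_gripper(.060,20); env.movel(J(-30,14,80),feed=.2)
env.reach(J(-30,14,220),RJ);env.hold(.1)
c,P=wrist(env,"w4");print(env.state()["t"],env.state()["grip_width"])
E
```

```text
d [-0.04278124 -0.18676511 -0.27001252]
0.04921570628045104
[-0.42856519 -0.45652768 -2.11170337]
place 27 [ 1.10259858 -0.65861642  2.02960448]
24.1083 0.05976635398048652
```

View pics/w4.png

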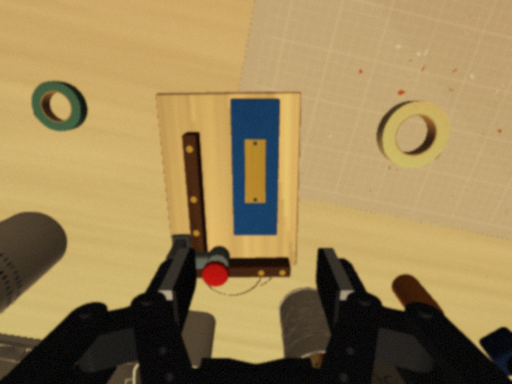

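The plaque lies on the bed, blue up (255,167). The cap is now fully visible at (215,273). The release came about 7 mm early, so I'll measure before pushing.

```bash
cat > meas.py <<'E'
from h import *
def meas(name):
    c=dict(np.load(name+".npz"));P=cloud(c,c["T"]@c["tool_from_camera"]);H=hsv(c);h,s,v=H[...,0],H[...,1],H[...,2];x,y,z=P[...,0],P[...,1],P[...,2]
    near=(x>.4)&(x<.72)&(y>-.33)&(y<-.03)
    def loc(p): d=np.asarray(p)[:2]-J0;cc,ss=np.cos(TH),np.sin(TH);return (np.array([cc*d[0]+ss*d[1],-ss*d[0]+cc*d[1]])*1e3).round(1)
    def comps(nm,m,amin=150):
        k,lab,st,ce=cv2.connectedComponentsWithStats(m.astype(np.uint8))
        for i in range(1,k):
            if st[i,4]>amin:
                q=P[lab==i];r=rect(q);print(nm,st[i,4],"jig",loc(r[0]),"size",round(r[1],1),round(r[2],1),"ang-TH",round(r[3]-np.degrees(TH),2),"z",np.median(q[:,2]).round(4))
    comps("cap",near&(z>.07)&(z<.1)&((h<8)|(h>172))&(s>140),60)
    comps("fence",near&(z>.034)&(z<.044)&(v<110))
    comps("blue",near&(h>100)&(h<130)&(s>100)&(z<.05)&(z>.02),500)
E
python3 -c "
from meas import *
meas('w4')"
```

```text
cap 519 jig [ 63.  -26.3] size 26.2 24.9 ang-TH -80.23 z 0.0887
fence 4840 jig [-30.  14.] size 148.4 49.0 ang-TH 0.07 z 0.0358
fence 1465 jig [ -3.1 -52.9] size 134.0 15.3 ang-TH 0.63 z 0.0397
fence 652 jig [90.  18.4] size 72.4 13.8 ang-TH -89.65 z 0.0395
fence 232 jig [148.4  68.9] size 55.2 14.1 ang-TH -62.02 z 0.0394
blue 4358 jig [-30.1  14. ] size 146.2 46.9 ang-TH -0.05 z 0.0358
```

```bash
sed -i 's/TH=.197; J0=np.array(\[.5346,-.1942\])/TH=.204; J0=np.array([.5332,-.1943])/' h.py
cat >> h.py <<'E'
def push(env,start,d,far,fmax,lim=14):
    """from jig point start along unit d: `far` mm at once, then 1 mm steps until force fmax"""
    a=np.array(start,float);d=np.array(d,float);w=J(*(a+d))-J(*a);w/=np.linalg.norm(w)
    f0=np.array(env.state()["contact_force"])
    env.movel(J(*(a+d*far)),feed=.06);env.hold(.1);s=far
    for s in np.arange(far,far+lim,1.):
        env.movel(J(*(a+d*s)),feed=.03);env.hold(.05)
        f=-(np.array(env.state()["contact_force"])-f0)@w
        if f>fmax: break
    print("push stop",a+d*s,"force",round(f,1),"t",round(env.state()["t"],1))
    env.movel(J(*(a+d*(s-8))),feed=.1)
E
python3 - <<'E'
from h import *
from bench import env
env.command_gripper(0,20)
env.reach(J(-30,68,80),RJ);env.movel(J(-30,68,21),feed=.2)
push(env,(-30,68,21),(0,-1,0),42,6)
p=env.state()["ee_pos"];env.movel([p[0],p[1],.08],feed=.25)
env.movel(J(-128,-20,80),RJ,feed=.25);env.movel(J(-128,-20,21),feed=.2)
push(env,(-128,-20,21),(1,0,0),44,6,18)
p=env.state()["ee_pos"];env.movel([p[0],p[1],.2],feed=.25)
env.reach(J(-30,14,220),RJ);env.hold(.1)
wrist(env,"w5");print(env.state()["t"])
from meas import meas;meas("w5")
E
```

```text
push stop [-30.  16.  21.] force 7.9 t 30.1
push stop [-74. -20.  21.] force 7.3 t 36.0
37.625
cap 455 jig [ 63.5 -29.7] size 25.9 22.2 ang-TH -11.96 z 0.0886
fence 5234 jig [ -0.4 -27.9] size 137.5 64.5 ang-TH -0.37 z 0.0361
blue 3503 jig [  1.9 -21. ] size 133.0 49.4 ang-TH 0.59 z 0.0358
```

View pics/w5.png

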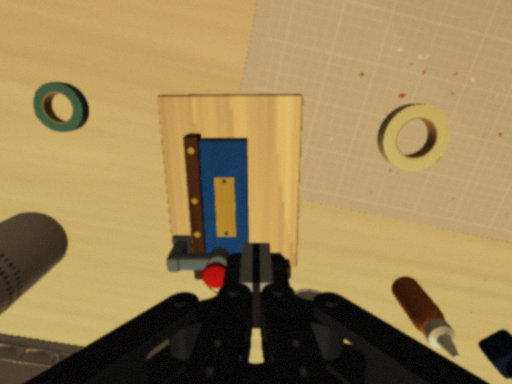

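The plaque is against both fences (blue at (223,195)). I'll do a second, firmer pass, then check that the corner gaps are closed.

```bash
python3 - <<'E'
from h import *
from bench import env
env.reach(J(5,30,80),RJ);env.movel(J(5,30,22),feed=.2)
push(env,(5,30,22),(0,-1,0),10,9)
p=env.state()["ee_pos"];env.movel([p[0],p[1],.08],feed=.25)
env.movel(J(-90,-20,80),RJ,feed=.25);env.movel(J(-90,-20,21),feed=.2)
push(env,(-90,-20,21),(1,0,0),12,9)
p=env.state()["ee_pos"];env.movel([p[0],p[1],.16],feed=.3)
env.reach(J(-45,30,190),RJ);env.hold(.1)
wrist(env,"w6");print(env.state()["t"])
c=np.load("w6.npz")["color"][100:310,130:340];cv2.imwrite("pics/w6c.png",cv2.resize(c[...,::-1],(600,600),interpolation=cv2.INTER_CUBIC))
from meas import meas;meas("w6")
E
```

```text
push stop [ 5. 15. 22.] force 10.4 t 40.9
push stop [-72. -20.  21.] force 11.5 t 45.1
46.5
fence 6023 jig [ 10.1 -28. ] size 158.5 64.6 ang-TH -0.29 z 0.0362
blue 4131 jig [ 10.6 -20.9] size 150.1 50.2 ang-TH 0.3 z 0.0358
```

View pics/w6c.png

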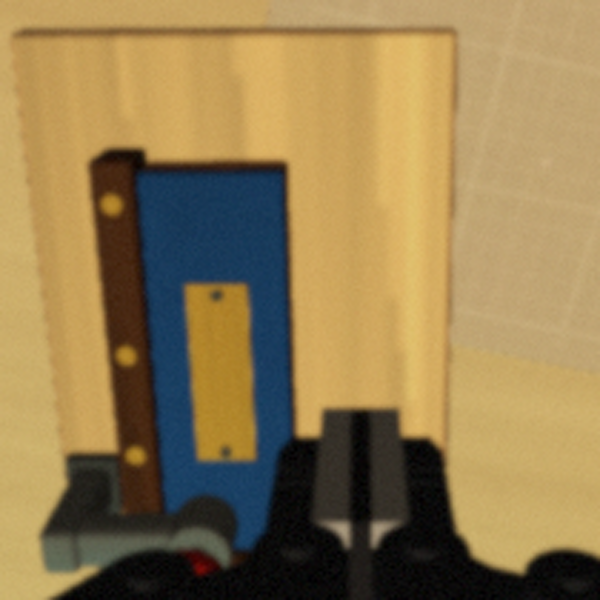

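No gap shows along the long fence, and the measured plaque centre in the jig frame is (10.6, -20.9) against home at (10, -20). Now I'll press the plunger.

```bash
python3 - <<'E'
from h import *
from bench import env
env.reach(J(65,-27,125),RJ);env.movel(J(65,-27,93),feed=.12);env.hold(.2)
f0=np.array(env.state()["contact_force"])
for z in np.arange(88,64,-1.):
    env.movel(J(65,-27,z),feed=.04);env.hold(.05);s=env.state();f=(np.array(s["contact_force"])-f0)[2]
    print(z,round(s["ee_pos"][2]*1e3,1),round(f,1),end=" | ")
    if f>14: break
env.hold(.2)
env.movel(J(65,-27,95),feed=.06);env.movel(J(65,-27,150),feed=.25)
env.reach(J(-30,14,220),RJ);env.hold(.1)
env.command_gripper(.085);c,P=wrist(env,"w7");print(env.state()["t"])
cv2.imwrite("pics/w7c.png",cv2.resize(c["color"][90:300,130:340,::-1],(600,600),interpolation=cv2.INTER_CUBIC))
from meas import meas;meas("w7")
E
```

```text
88.0 87.9 -0.7 | 87.0 87.2 1.3 | 86.0 86.1 0.5 | 85.0 85.0 2.1 | 84.0 84.1 1.4 | 83.0 83.1 2.3 | 82.0 82.1 3.2 | 81.0 81.1 3.5 | 80.0 80.0 4.1 | 79.0 79.1 4.1 | 78.0 78.1 3.4 | 77.0 77.1 5.1 | 76.0 76.1 5.2 | 75.0 75.2 5.4 | 74.0 75.1 13.3 | 73.0 75.0 19.9 | 55.1417
cap 513 jig [ 64.5 -27.4] size 26.3 25.2 ang-TH -39.1 z 0.0887
cap 61 jig [195.9  97. ] size 7.3 4.3 ang-TH -82.24 z 0.0795
fence 6184 jig [14.6 -3.4] size 167.1 114.2 ang-TH -0.05 z 0.0363
fence 283 jig [153.   77.2] size 68.2 25.6 ang-TH -78.92 z 0.039
blue 3789 jig [ 10.9 -21. ] size 150.6 49.6 ang-TH 0.7 z 0.0358
```

View pics/w7c.png

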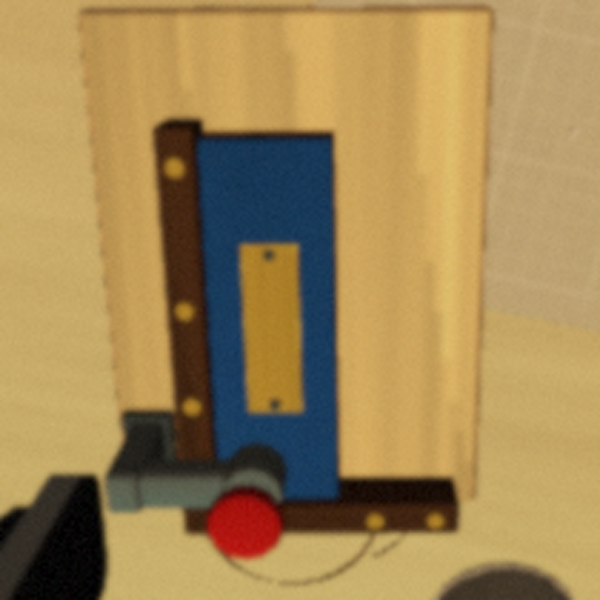

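The plunger bottomed after 12 mm and has sprung back. The plaque is flush against both fences (corner near (337,497) in the crop), so I'm handing in.

```bash
python3 -c "
from bench import env
print(env.finish_job())"
```

```text
the job is handed in; nothing more can be done
None
```

The job is handed in at about 55 s of the 72 s allowed: I laid the blue plaque flat and let go, picked it up again and pushed it flush into the jig corner, then pressed the plunger its full 12 mm and it sprang back; the hand-in gave no verdict.

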